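# Tap a bearing cup home in a pump bearing housing

## Robot

A 6-joint arm with a two-finger parallel gripper is mounted at the origin on a cart in front of the work surface, level with it; the furniture and walls round the work are solid. World frame = base frame: x ahead of the robot, y to its left, z up, the work surface at z = 0. Lengths are in m, angles in rad, forces in N, time in s.
With the tool pointing down it reaches from about 0.375 to 0.9 m from the base axis. Payload 3.1 kg.
Tool frame: the origin (TCP) lies at the very end of the fingers, on their centre line; the grasp point (between the pads) lies 19 mm behind it (robot.hold_point_z is the z of the grasp point in the tool frame, in m); z points along the fingers, y is the direction in which the jaws open and shut (so a half turn about z gives the same grasp; the last joint's range is limited). The gripper opens to 87 mm and grips with 3 to 60 N. Pads are 19 mm wide; open, the fingers measure 117 mm over their backs; the gripper's body (75 mm by 190 mm) begins 51 mm behind the grasp point.
Start: joints at [-1.319, 0.527, 1.433, -0, 1.181, -0.178], TCP at [0.26, -0.568, 0.223] pointing down, gripper open.
Joint ranges: [-3.08, 3.08], [-0.75, 2.2], [0.22, 2.44], [-1.43, 4.57], [0, 2.65], [-2.85, 2.85]. Speed limits (rad/s): [2.79, 2.79, 3.14, 3.14, 3.14, 3.14].

## Interface

Orientations are given as a unit quaternion [x, y, z, w].
In Python, from rig import robot, viewer, spotter gives the robot as it stands.
- The arm moves only by the shell command python3 -m crank 'ROWS' [FORCE]. ROWS is text: rows parted by semicolons, each of 7 numbers parted by spaces: the turn, a rotation vector about the tool's x, y, z in units of 5 degrees (1.0 is 5 degrees), then the shift along the tool's x, y, z in units of 40 mm (1.0 is 40 mm), then the gripper's target within -1 to 1 (shut at 1, half-way at 0, fully open at -1). A call has 1 to 5 rows; each row shifts and turns the pose as measured when the row begins, along the tool's axes as they then stand; what a row does not reach is not made up. A row lasts 1/8 s, in which the tool goes at most 62.5 mm and 10.7 degrees, less where a joint would pass 70% of its speed; a pose out of reach is approached as far as the arm can. A call is refused whole if a number of a shift passes 1 or a number of a turn 1, either way. A call with a gripper value outside its range is refused whole. The fingers move at their own pace and stop on an object; FORCE is the grip in N (left out, the last holds). Time passes only in rows, so rows that do not move let the fingers close. It gives the time, the measured TCP pose, the force and the opening at its end, in the units of the state.
- robot.get_obs(): the state, without advancing time (a new reading comes with each control period).
- viewer.camera(name): name is "scene" or "top"; returns a dict with "img" (420x560x3 uint8, red, green, blue), "camera_matrix" (3x3 intrinsics, pixels), "distortion" ([k1, k2, p1, p2, k3] as OpenCV has them; the pictures are not rectified), "xyz" and "attitude" of the camera in the world. Camera axes: x right, y down, z forward; pixel columns grow to the right and rows downward; lengths in m; the calibration is good to about 2 mm. A picture is of the moment at which its call begins. There is no depth.
- robot.hand_in(): hands the job in, once; it reports no verdict.
Trained networks look in a picture, given as the dict that the camera call returned (one of the last four; its "shot" number tells which), for a name from the list of things; names that differ only in an ending like _2 or _b are one class to them, and where a whole thing is asked for, a point or a joint stands for the part that bears it (a point fixed in the world has none). Each returns a list of dicts, best first, with "score" (0 to 1); they miss things now and then, are a little off and sometimes report something else, mostly with a low value. They report only what shows in the picture. A call takes as long as a camera call. They do not tell look-alikes from the thing itself.
- spotter.boxes_of(name, picture): "at" ([x, y, z] in m, in the coordinates of the camera as it stood for that picture, good to about 4 mm: the middle of the surface that is visible of it).
The state is a dict: "time": time; "q": joint angles; "joint_velocities": joint speeds; "joint_torque": joint torques, N m; "position": TCP position; "tool_rot": TCP orientation; "ft_force": force on the tool from outside, world axes, zero at the start; "moment": the same for the moment, N m; "grip_width": finger opening in m.
Only numpy, scipy, OpenCV 4.12 (cv2) and the standard library are available. Lean on these libraries where they do the work, as an engineer would, in place of code of your own. Each camera call takes 0.05 s, during which the arm holds its last target.

## Task

Take the drift out of its wooden stand and tap the flanged bearing cup down into the blue pump housing with its end, going alternately round the flange so that the cup enters square and never cocks. When the flange lies flat on the housing all round, prove it home with a firm steady press of the drift of about 18 N for a second, never over 25 N; then put the drift back upright in its stand. Do not press the cup with the fingers, and leave the other things where they are.

Things in the scene. Friction and masses are not known exactly. Their poses are not given: they have to be found in the camera images.
- housing: Blue bearing housing, fixed to the bench: foot plate 100 x 84 x 10 mm carrying an upright round boss, 84 mm diameter, top face 50 mm above the bench, with a bore in it. A steel spindle, 12 mm diameter, stands up through the middle of the bore (and of the cup) to 80 mm above the bench. Origin: centre of the underside, z up.
- face (a point): Centre of the housing's flat top face, 50 mm above its underside, on the bore's axis; z up. The cup's flange must land on this face.
- cup: Steel bearing cup, started in the bore but standing proud and cocked: ring flange 68 mm outer diameter, 28 mm hole, 5 mm thick, on a 51 mm sleeve that grips in the bore. Origin: centre of the flange's underside; z up along the cup's own axis. Seated, the origin lies on face; it starts about 7 to 9 mm above it, tilted about 0.04 to 0.065 rad. Cocked over 0.10 rad, or pressed with over 25 N, it is spoiled.
- drift: Drift: straight round rod, 16 mm diameter, 110 mm long, about 90 g, white nylon at the lower 30 mm, aluminium above. Loose; stands upright in its stand at the start, tip 7 mm above the bench. Origin: centre of the tip's (lower) end face; z along the rod, up. Can be gripped across the 16 mm anywhere on the aluminium; 40 mm or more of gripping height is free above the stand.
- stand: Wooden stand for the drift, fixed: block 56 x 56 x 45 mm with one round blind hole, 21 mm diameter, 38 mm deep, in the middle of its top. Origin: centre of the underside, z up.
- bottle: Bystander: white bottle, 43 mm diameter, 98 mm tall, standing loose. Origin at the centre of its underside.
- dropper: Bystander: amber dropper bottle, 34 mm diameter, 102 mm tall, standing loose. Origin at the centre of its underside.
- screw_cap: Bystander: blue screw cap, 30 mm diameter, 17 mm tall, loose. Origin at the centre of its underside.
- cup_top (a point): Centre of the cup flange's top, 5 mm above its origin, same axes. The cup slides and rocks in a friction fit and stays as left. About 4 to 9 N on its high side drives that side down; the cup tips about a line beyond its middle, so the far side stays or rises a little. Pressing on its low side cocks it further until it jams (over 15 N). Where the flange meets the face it stops hard.
There are look-alikes about, which are no part of the job. What is shaped like the drift but yellow is not meant. Leave any pink look-alike of the stand alone.

How it is judged:
On the way, in this order (a step that is already met when the one before it is completed fails the run):
1. the drift is out of its stand (z of drift in the frame of stand above 0.05 m), for 0.1 s.
2. the drift leans on the seated cup: flange flat on the housing all round, pressed with over 12 N (z of cup in the frame of face below 0.0015 m and angle between cup's own z axis and vertical below 0.03 rad and contact force between drift and cup above 12 N), for 0.4 s.
At the end, for the whole second after the job is handed in: The cup's flange lies on the housing face: its centre less than 1.5 mm above it, its axis within 0.03 rad of vertical. The drift is at rest, upright (0.2 rad), tip down in its stand's hole, within 8 mm of the axis and less than 15 mm above the bench (z of cup in the frame of face below 0.0015 m and angle between cup's own z axis and vertical below 0.03 rad and horizontal distance between drift and stand below 0.008 m and z of drift in the frame of stand below 0.015 m and angle between drift's own z axis and vertical below 0.2 rad and linear speed of drift below 0.02 m/s); the robot touches nothing.
It fails at once if the cup is cocked by more than 0.10 rad (angle between cup's own z axis and vertical above 0.1 rad).
It fails at once if the drift presses the cup with more than 25 N (contact force between drift and cup above 25 N).
It fails at once if the fingers or the arm press on the cup (over 3 N) (contact force between any of the fingers, the arm and cup above 3 N).
It fails at once if a bystander is moved by more than 20 mm (distance of any of bottle, dropper, screw_cap from where it was at the start of the episode above 0.02 m).
It fails at once if a bystander is knocked over (angle between any of bottle, dropper, screw_cap's own z axis and vertical above 0.5 rad).
It also fails if it takes over 72 s, if anything falls off the work surface, if the arm or the gripper's body presses on something with over 40 N, if the wrist force passes 120 N, or if a joint passes its speed limit or range.

## Working session

There is one attempt and no reset: what is moved stays moved. The work goes in short steps, Python scripts to look and compute and a shell command to move; the robot and the scene stay as the last step left them, time stands still between calls to the robot, and variables do not carry over. Pictures are saved under pics/ and viewed, and the job is handed in when it is done.

```bash
ls; mkdir -p pics; python3 - <<'E'
from rig import robot, viewer, spotter
import cv2
o=robot.get_obs(); print(o)
for n in ("scene","top"):
    c=viewer.camera(n); cv2.imwrite(f"pics/{n}0.png",c["img"][:,:,::-1]); print(n,c["camera_matrix"],c["distortion"],c["xyz"],c["attitude"],c["shot"])
    for k in ("housing","cup","drift","stand","bottle","dropper","screw_cap"):
        print(k,[(r["score"],r["at"]) for r in spotter.boxes_of(k,c)])
print(robot.hold_point_z)
E
```

```text
pics
{'time': 0.0, 'q': array([-1.31948347e+00,  5.28447239e-01,  1.43386190e+00,  1.63653534e-05,
        1.18140005e+00, -1.78512678e-01]), 'joint_velocities': array([-0.00085061, -0.00121728, -0.00143807,  0.00147199,  0.00158855,
        0.00021939]), 'joint_torque': array([-5.63439007e-04, -4.40042174e+01, -1.76595801e+01,  6.32773759e-02,
        5.83300937e-02, -1.82846184e-04]), 'position': array([ 0.26028935, -0.56743845,  0.22159611]), 'tool_rot': array([ 9.76995119e-01,  2.13259039e-01, -3.09508184e-05, -1.05784461e-03]), 'ft_force': array([-0.77057963,  0.29500869,  0.19551846]), 'moment': array([ 0.02693238, -0.00872232,  0.02248529]), 'grip_width': 0.08679454830631457}
scene [[456.25216603   0.         278.39486292]
 [  0.         456.25216603 211.71067271]
 [  0.           0.           1.        ]] [-0.08040087  0.          0.          0.          0.        ] [-0.04041946  0.71194513  0.53302152] [-0.39419685  0.78950121 -0.42548217  0.20065294] 1
housing [(0.66, [-0.1033, 0.082, 0.7734])]
cup [(0.87, [-0.1004, 0.0438, 0.7743])]
drift [(0.65, [0.1832, 0.0248, 0.8117]),
[... 165 characters left out ...]
55, [-0.0629, 0.1203, 0.6803])]
screw_cap []
top [[487.07884826   0.         284.98328606]
 [  0.         487.07884826 206.69968974]
 [  0.           0.           1.        ]] [-0.14144279  0.          0.          0.          0.        ] [0.45542201 0.28237015 0.92248991] [ 0.71182994 -0.70058524  0.02525857 -0.04290061] 2
housing [(0.73, [-0.0862, 0.0297, 0.9118])]
cup [(0.95, [-0.098, 0.0206, 0.8684])]
drift [(0.71, [0.1464, 0.1609, 0.8137]), (0.58, [0.0742, 0.1408, 0.793])]
stand [(0.94, [0.0337, 0.0516, 0.8741]), (0.68, [0.0752, 0.1542, 0.8664]), (0.22, [-0.1356, 0.1373, 0.8518])]
bottle [(0.77, [-0.0108, -0.1247, 0.8671])]
dropper [(0.61, [-0.1391, 0.1355, 0.8523])]
screw_cap []
-0.0187
```

View pics/scene0.png

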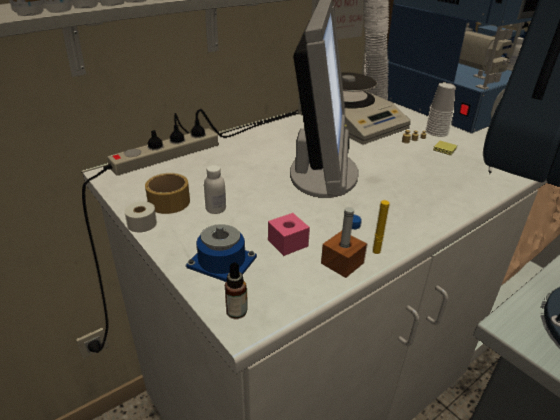

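View pics/top0.png

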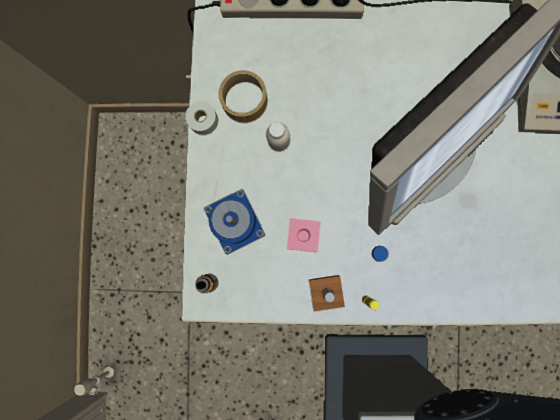

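The scene picture shows the real drift (grey, 347,225) in the brown stand (344,252). Possible mix-ups are the yellow rod (381,227), the pink stand (288,233), and the blue screw cap (355,221) against the blue housing (221,250). Next I'll take a close crop and measure positions.

```bash
cat > h.py <<'E'
import numpy as np, cv2
from scipy.spatial.transform import Rotation as R
def world(c,p): return R.from_quat(c["attitude"]).apply(p)+np.array(c["xyz"])
def ray(c,uv):
    n=cv2.undistortPoints(np.array([[uv]],float),np.array(c["camera_matrix"]),np.array(c["distortion"]))[0,0]
    d=R.from_quat(c["attitude"]).apply([n[0],n[1],1.]); return np.array(c["xyz"]),d
def atz(c,uv,z):
    o,d=ray(c,uv); return o+d*(z-o[2])/d[2]
def proj(c,P):
    P=np.atleast_2d(P).astype(float)
    Rw=R.from_quat(c["attitude"]).inv(); rv=Rw.as_rotvec(); t=-Rw.apply(np.array(c["xyz"]))
    return cv2.projectPoints(P,rv,t,np.array(c["camera_matrix"]),np.array(c["distortion"]))[0][:,0]
E
python3 - <<'E'
from rig import robot, viewer, spotter
from h import *
for n in ("scene","top"):
    c=viewer.camera(n)
    for k in ("housing","cup","drift","stand","bottle","dropper","screw_cap"):
        print(n,k,[(r["score"],world(c,r["at"]).round(3)) for r in spotter.boxes_of(k,c)])
    if n=="scene":
        a=cv2.resize(c["img"][180:330,180:400],None,fx=3.5,fy=3.5,interpolation=cv2.INTER_CUBIC)
    else:
        a=cv2.resize(c["img"][180:320,190:400],None,fx=3.8,fy=3.8,interpolation=cv2.INTER_CUBIC)
    cv2.imwrite(f"pics/{n}1.png",a[:,:,::-1])
    import pickle; pickle.dump({k:v for k,v in c.items()},open(f"{n}.pkl","wb"))
    if n=="top":
        print("drift top",atz(c,(329,296),.117),"stand corners",[atz(c,p,.045).round(4) for p in [(309,280),(339,276),(344,307),(314,311)]])
E
```

```text
scene housing [(0.87, array([0.489, 0.426, 0.028]))]
scene cup [(0.9, array([0.506, 0.41 , 0.064]))]
scene drift [(0.78, array([0.378, 0.233, 0.083])), (0.75, array([0.366, 0.158, 0.066]))]
scene stand [(0.96, array([0.47 , 0.278, 0.035])), (0.81, array([0.371, 0.248, 0.036]))]
scene bottle [(0.71, array([0.655, 0.33 , 0.056]))]
scene dropper [(0.62, array([0.391, 0.454, 0.052])), (0.35, array([0.508, 0.407, 0.061]))]
scene screw_cap []
top housing [(0.94, array([0.511, 0.397, 0.015]))]
top cup [(0.93, array([0.517, 0.403, 0.063]))]
top drift [(0.75, array([0.663, 0.318, 0.072])), (0.69, array([0.389, 0.226, 0.118])), (0.61, array([0.378, 0.153, 0.093]))]
top stand [(0.83, array([0.389, 0.229, 0.047])), (0.78, array([0.491, 0.27 , 0.047]))]
top bottle [(0.61, array([0.664, 0.316, 0.073]))]
top dropper [(0.81, array([0.398, 0.441, 0.066]))]
top screw_cap [(0.47, array([0.458, 0.129, 0.013]))]
drift top [0.38722527 0.22849055 0.117     ] stand corners [array([0.4091, 0.2598, 0.045 ]), array([0.417 , 0.2062, 0.045 ]), array([0.3619, 0.1966, 0.045 ]), array([0.354 , 0.2501, 0.045 ])]
```

View pics/scene1.png

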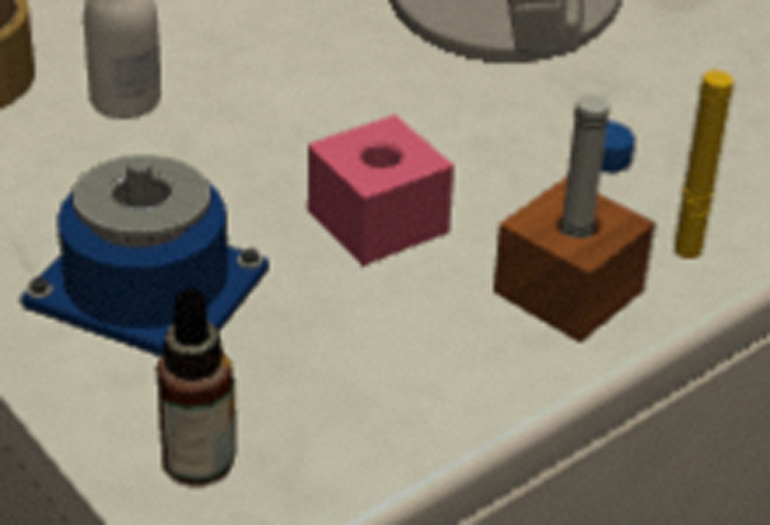

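View pics/top1.png

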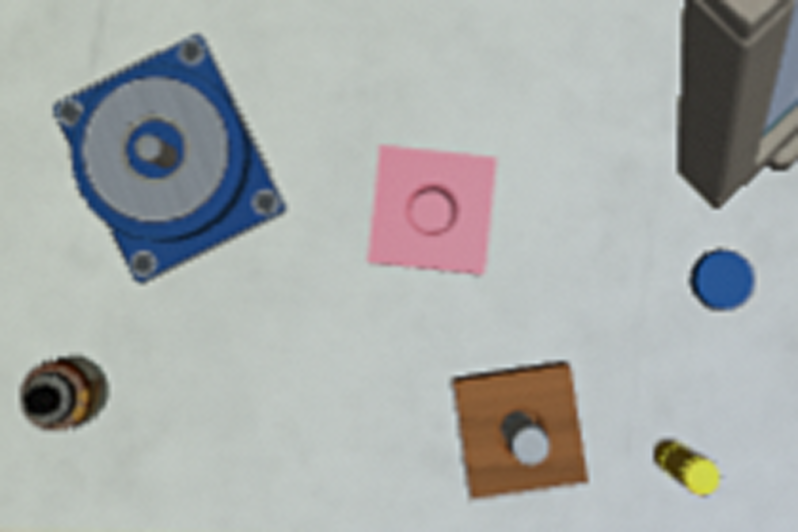

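```bash
python3 - <<'E'
import pickle
from h import *
T=pickle.load(open("top.pkl","rb"));S=pickle.load(open("scene.pkl","rb"))
f=lambda u,v:(u/3.8+190,v/3.8+180)
print("stand",np.mean([atz(T,f(*p),.045) for p in [(455,381),(568,363),(587,480),(470,499)]],0))
print("drift top",atz(T,f(530,446),.117))
print("plate c",np.mean([atz(T,f(*p),.01) for p in [(53,103),(200,34),(285,208),(138,283)]],0))
print("spindle",atz(T,f(149,147),.08),"flange",atz(T,f(161,148),.063))
g=lambda u,v:(u/3.5+180,v/3.5+180)
print("scene drift top",atz(S,g(593,107),.117),"stand",np.mean([atz(S,g(*p),.045) for p in [(568,180),(655,226),(587,272),(497,230)]],0))
for uv in [(371,150),(371,180),(383,232),(396,228)]:
    for z in (.05,.1,.2,.3,.4): print(uv,z,atz(T,uv,z).round(3), proj(S,atz(T,uv,z)).round(0))
for n,c,sl in(("m1",S,np.s_[0:200,260:400]),):
    cv2.imwrite("pics/mon.png",cv2.resize(c["img"][sl],None,fx=3,fy=3,interpolation=2)[:,:,::-1])
E
```

```text
stand [0.38577467 0.22756791 0.045     ]
drift top [0.38500118 0.22768443 0.117     ]
plate c [0.51465045 0.40088701 0.01      ]
spindle [0.51435378 0.40095331 0.08      ] flange [0.51516542 0.39768536 0.063     ]
scene drift top [0.38014297 0.23133237 0.117     ] stand [0.38107317 0.23105873 0.045     ]
(371, 150) 0.05 [0.646 0.15  0.05 ] [[287. 170.]]
(371, 150) 0.1 [0.635 0.157 0.1  ] [[288. 152.]]
(371, 150) 0.2 [0.613 0.172 0.2  ] [[291. 112.]]
(371, 150) 0.3 [0.591 0.188 0.3  ] [[293.  65.]]
(371, 150) 0.4 [0.569 0.203 0.4  ] [[297.   9.]]
(371, 180) 0.05 [0.591 0.15  0.05 ] [[303. 180.]]
(371, 180) 0.1 [0.583 0.158 0.1  ] [[304. 161.]]
(371, 180) 0.2 [0.567 0.173 0.2  ] [[306. 119.]]
(371, 180) 0.3 [0.552 0.188 0.3  ] [[308.  70.]]
(371, 180) 0.4 [0.536 0.203 0.4  ] [[310.  12.]]
(383, 232) 0.05 [0.497 0.128 0.05 ] [[341. 196.]]
(383, 232) 0.1 [0.494 0.137 0.1  ] [[341. 176.]]
(383, 232) 0.2 [0.49  0.155 0.2  ] [[341. 131.]]
(383, 232) 0.3 [0.485 0.172 0.3  ] [[341.  79.]]
(383, 232) 0.4 [0.48 0.19 0.4 ] [[341.  17.]]
(396, 228) 0.05 [0.504 0.105 0.05 ] [[347. 190.]]
(396, 228) 0.1 [0.501 0.115 0.1  ] [[347. 171.]]
(396, 228) 0.2 [0.496 0.135 0.2  ] [[347. 127.]]
(396, 228) 0.3 [0.49  0.156 0.3  ] [[346.  76.]]
(396, 228) 0.4 [0.485 0.176 0.4  ] [[345.  16.]]
```

View pics/mon.png

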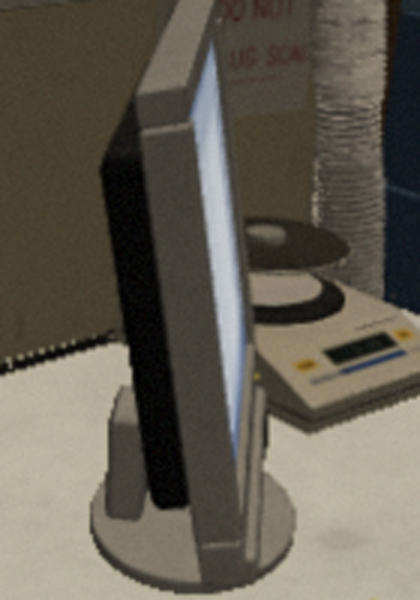

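```bash
python3 -m crank '0 0 0.98 0.4 -0.9 0 0; 0 0 0.98 0.4 -0.9 0 0; 0 0 0.98 0.4 -0.9 0 0; 0 0 0.98 0.4 -0.9 0 0; 0 0 0.98 0.4 -0.9 0 0' 60
```

```text
time: 2.22
position: [0.2926, -0.3738, 0.2222]
tool_rot: [1.0, -0.008, 0.001, 0.002]
ft_force: [0.7, -0.1, -0.1]
grip_width: 0.0468
```

```bash
python3 -m crank '0 0 0 0.48 -1 0 0; 0 0 0 0.48 -1 0 0; 0 0 0 0.48 -1 0 0; 0 0 0 0.48 -1 0 0; 0 0 0 0.48 -1 0 0'; python3 -m crank '0 0 0 0.1 -1 0 0; 0 0 0 0 -1 0 0; 0 0 0 0 -1 0 0; 0 0 0 0 -1 0 0; 0 0 0 0 -1 0 0'
```

```text
time: 2.85
position: [0.395, -0.1705, 0.2228]
tool_rot: [1.0, -0.01, 0.003, 0.004]
ft_force: [-0.4, -0.4, -0.5]
grip_width: 0.0433
time: 3.48
position: [0.4059, 0.0353, 0.2227]
tool_rot: [1.0, -0.01, 0.006, 0.005]
ft_force: [0.4, -0.5, -0.2]
grip_width: 0.0439
```

```bash
python3 -m crank '0.1 -0.14 -0.23 -0.1 -1 0 0; 0 0 0 -0.1 -1 0 0; 0 0 0 -0.1 -1 0 0; 0 0 0 -0.1 -1 0 0; 0 0 0 -0.1 -0.83 0 0'; python3 -m crank '0 0 0 0 0 0 0'
```

```text
time: 4.1
position: [0.3872, 0.2356, 0.2236]
tool_rot: [1.0, 0.001, 0.002, 0.0]
ft_force: [0.8, -0.3, -0.1]
grip_width: 0.0434
time: 4.22
position: [0.387, 0.2373, 0.2238]
tool_rot: [1.0, 0.002, 0.003, -0.0]
ft_force: [0.5, 0.1, 0.1]
grip_width: 0.043
```

```bash
python3 -m crank '0 0 0 -0.03 0.22 0.5 0; 0 0 0 0 0 0.8 0; 0 0 0 0 0 0.8 0;0 0 0 0 0 0 0'; python3 - <<'E'
from rig import robot, viewer
from h import *
for n in("top","scene"):
    c=viewer.camera(n); s=np.s_[200:380,230:470] if n=="top" else np.s_[100:290,260:450]
    cv2.imwrite(f"pics/{n}2.png",cv2.resize(c["img"][s],None,fx=3,fy=3,interpolation=2)[:,:,::-1])
E
```

```text
time: 4.72
position: [0.3884, 0.2264, 0.1393]
tool_rot: [1.0, 0.002, 0.005, 0.0]
ft_force: [0.7, -1.0, 0.4]
grip_width: 0.0438
```

View pics/top2.png

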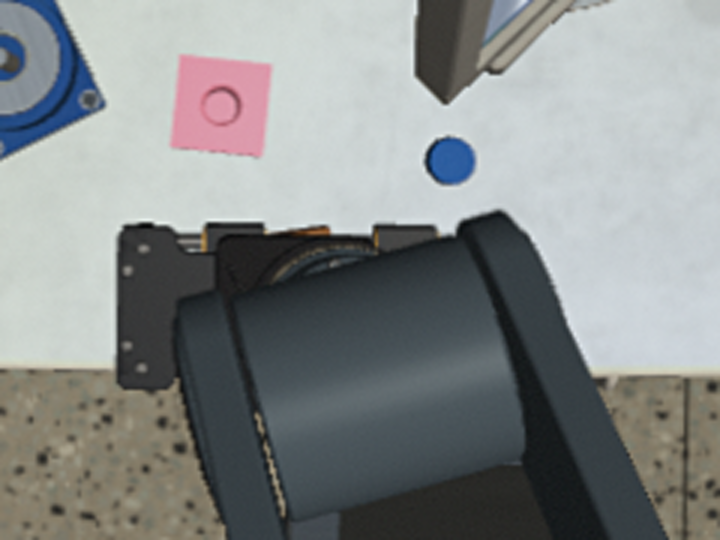

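View pics/scene2.png

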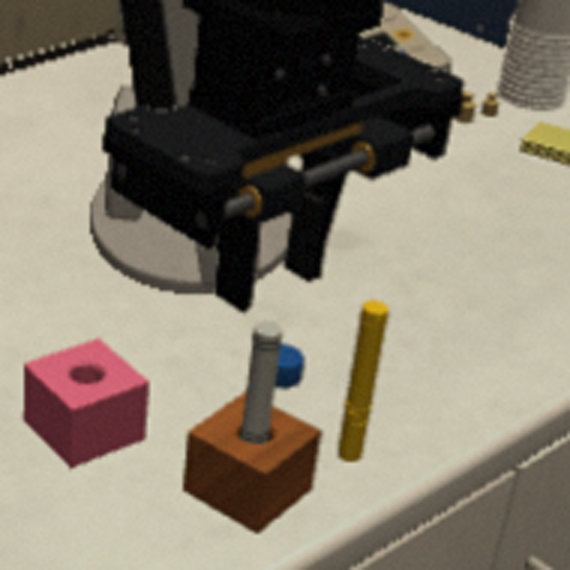

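```bash
python3 - <<'E'
import pickle
from h import *
S=pickle.load(open("scene.pkl","rb"))
print(proj(S,[[.3884,.2264,.1393],[.3884,.2264+.0285,.1393],[.3884,.2264-.0285,.1393],[.3884,.2264,.117],[.385,.2277,.117],[.380,.2313,.117]]))
E
```

```text
[[349.42491791 196.05619278]
 [336.85775024 201.5211706 ]
 [361.48208703 190.8108692 ]
 [348.02781767 207.38575897]
 [348.9134427  208.54741232]
 [349.5036575  210.60396478]]
```

```bash
python3 -m crank '0 -0.1 -0.03 -0.12 -0.07 0.6 0; 0 0 0 0 0 0.6 0; 0 0 0 0 0 0.57 0;0 0 0 0 0 0 0'; python3 - <<'E'
from rig import robot, viewer
from h import *
for n in("scene",):
    c=viewer.camera(n); s=np.s_[150:290,260:450]
    cv2.imwrite(f"pics/{n}3.png",cv2.resize(c["img"][s],None,fx=4,fy=4,interpolation=2)[:,:,::-1])
E
```

```text
time: 5.32
position: [0.393, 0.2312, 0.075]
tool_rot: [1.0, 0.004, 0.011, -0.003]
ft_force: [0.1, -0.6, 0.2]
grip_width: 0.0436
```

View pics/scene3.png

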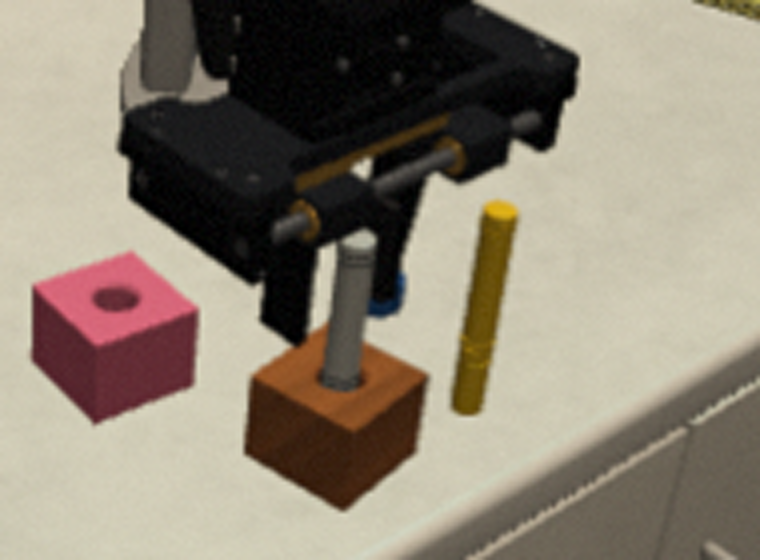

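```bash
python3 - <<'E'
from rig import robot
o=robot.get_obs()
for k in("q","joint_velocities","joint_torque","position","tool_rot"): print(k,o[k].round(4))
from h import *
print(R.from_quat(o["tool_rot"]).as_matrix().round(3))
E
```

```text
q [ 2.8630e-01  5.6510e-01  1.9926e+00 -1.2000e-03  5.5950e-01  1.8510e+00]
joint_velocities [ 0.0012 -0.0174 -0.0051  0.0011  0.0004  0.0003]
joint_torque [ 8.90000e-03 -3.38424e+01 -6.39840e+00  6.70000e-03 -1.15600e-01
 -1.10000e-03]
position [0.3938 0.2314 0.0757]
tool_rot [ 0.9999  0.0035  0.0118 -0.0031]
[[ 1.     0.007  0.024]
 [ 0.007 -1.     0.006]
 [ 0.024 -0.006 -1.   ]]
```

```bash
python3 -m crank '-0.07 -0.27 0.08 -0.28 0.05 0.19 0'; python3 -m crank '0 0 0 0 0 0 0';python3 -m crank '0 0 0 0 0 0 0'
```

```text
time: 5.5
position: [0.3843, 0.2298, 0.0693]
tool_rot: [1.0, -0.0, 0.002, -0.001]
ft_force: [1.1, -0.4, -0.2]
grip_width: 0.0434
time: 5.62
position: [0.3835, 0.2297, 0.0696]
tool_rot: [1.0, -0.0, 0.001, -0.0]
ft_force: [-0.1, -0.6, 0.4]
grip_width: 0.0435
time: 5.75
position: [0.3839, 0.2298, 0.0702]
tool_rot: [1.0, -0.0, 0.002, -0.001]
ft_force: [0.9, 0.2, 0.5]
grip_width: 0.0434
```

```bash
python3 -m crank '0 -0.04 0 0 0 0.06 1; 0 0 0 0 0 0.01 1; 0 -0.03 0 0 0 0.01 1; 0 0 0 0 0 0.01 1' 60; python3 -m crank '0 -0.03 0 0 0 0.01 1; 0 0 0 0 0 0 1' 60; python3 - <<'E'
from rig import robot, viewer
from h import *
for n in("scene",):
    c=viewer.camera(n); s=np.s_[150:290,260:450]
    cv2.imwrite(f"pics/{n}4.png",cv2.resize(c["img"][s],None,fx=4,fy=4,interpolation=2)[:,:,::-1])
E
```

```text
time: 6.25
position: [0.3845, 0.23, 0.0669]
tool_rot: [1.0, -0.0, -0.001, -0.001]
ft_force: [-0.3, 0.6, 5.5]
grip_width: 0.0139
time: 6.5
position: [0.3845, 0.2301, 0.0669]
tool_rot: [1.0, -0.0, -0.002, -0.001]
ft_force: [-0.8, 0.4, -0.4]
grip_width: 0.0138
```

View pics/scene4.png

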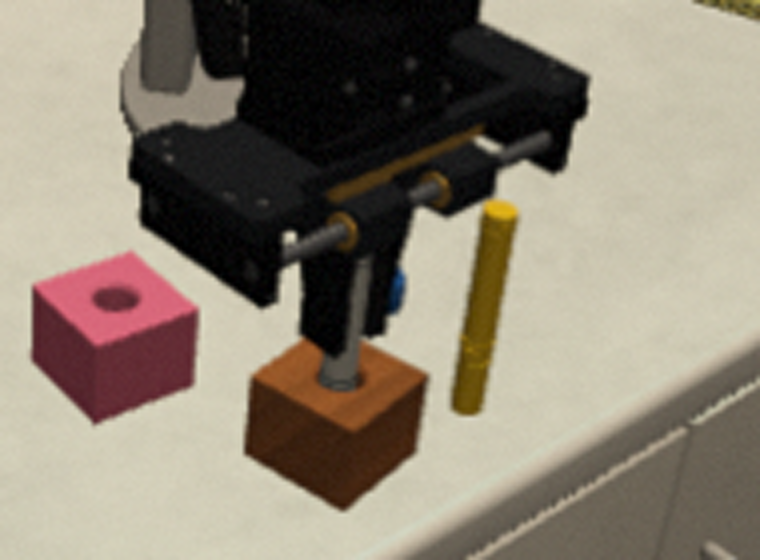

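```bash
python3 -m crank '0 0 0 0 0 -0.5 1; 0 0 0 0 0 -0.8 1; 0 0 0 0 0 -0.8 1; 0 0 0 0 0 -0.8 1; 0 0 0 0 0 0 1'; python3 - <<'E'
from rig import robot, viewer
from h import *
print(robot.get_obs()["ft_force"],robot.get_obs()["position"])
for n in("scene",):
    c=viewer.camera(n); s=np.s_[80:270,260:450]
    cv2.imwrite(f"pics/{n}5.png",cv2.resize(c["img"][s],None,fx=4,fy=3,interpolation=2)[:,:,::-1])
E
```

```text
time: 7.18
position: [0.3837, 0.2293, 0.1842]
tool_rot: [1.0, -0.0, -0.004, -0.0]
ft_force: [-0.5, -0.1, -0.8]
grip_width: 0.0137
[-0.54111706 -0.06576875 -0.78501552] [0.38369738 0.22932821 0.18416763]
```

View pics/scene5.png

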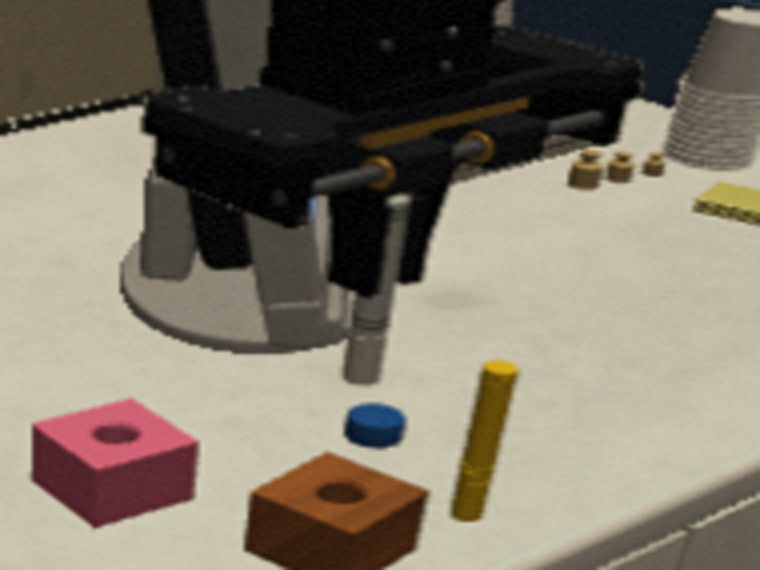

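```bash
python3 - <<'E'
import pickle
from h import *
S=pickle.load(open("scene.pkl","rb"))
x,y,z=.3837,.2293,.1842
print(proj(S,[[x,y,z-.060],[x,y,z+.05],[x-.005,y,z-.06],[x-.005,y,z+.05]]))
print("obs tip",363/4+260,374/3+80,"top",400/4+260,201/3+80)
E
```

```text
[[349.23600457 205.57904647]
 [356.70033148 145.02240157]
 [351.38588347 206.92562304]
 [359.07497204 146.20377325]]
obs tip 350.75 204.66666666666669 top 360.0 147.0
```

```bash
python3 - <<'E'
import pickle
from h import *
T=pickle.load(open("top.pkl","rb"));S=pickle.load(open("scene.pkl","rb"))
g=lambda u,v:(u/3.5+180,v/3.5+180)
print("plate c scene",np.mean([atz(S,g(*p),.01) for p in [(22,298),(268,262)]],0))
a=cv2.resize(S["img"][212:258,186:256],None,fx=11,fy=11,interpolation=cv2.INTER_CUBIC); cv2.imwrite("pics/cs.png",a[:,:,::-1])
a=cv2.resize(T["img"][190:252,205:265],None,fx=9,fy=9,interpolation=cv2.INTER_CUBIC); cv2.imwrite("pics/ct.png",a[:,:,::-1])
E
```

```text
plate c scene [0.50865068 0.40457304 0.01      ]
```

View pics/cs.png

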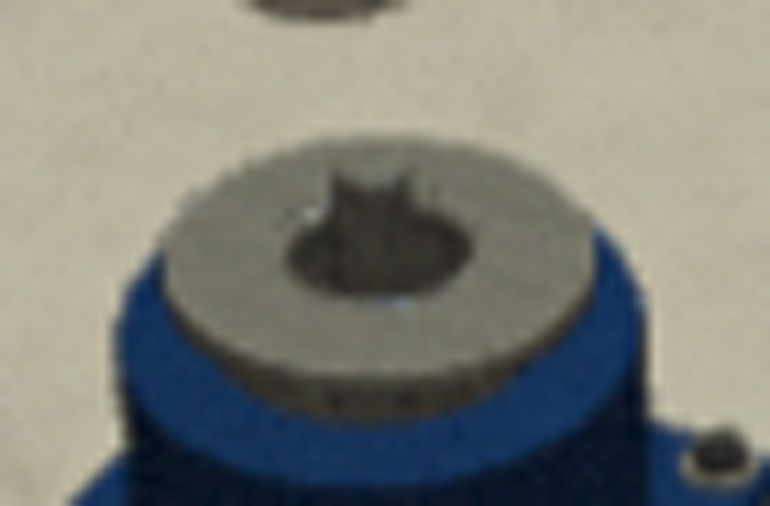

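View pics/ct.png

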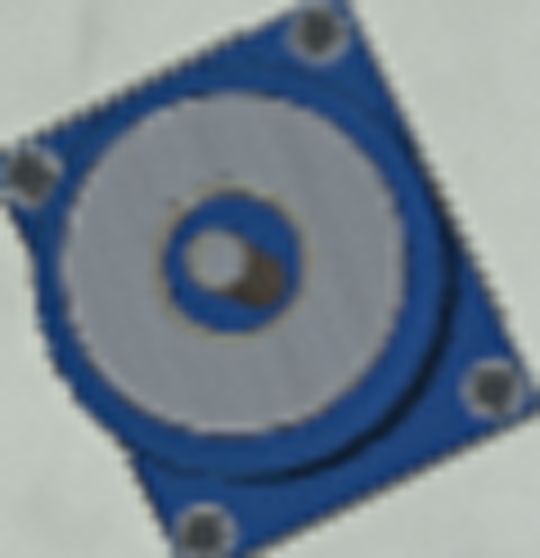

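```bash
cat > fit.py <<'E'
import pickle
from h import *
from scipy.optimize import least_squares
T=pickle.load(open("top.pkl","rb"));S=pickle.load(open("scene.pkl","rb"))
sc=lambda L,s,o:(np.array(L,float)+.5)/s-.5+np.array(o)
fs=sc([(162,265),(180,215),(260,160),(390,133),(500,152),(575,205),(597,255),(575,300),(510,350),(440,372),(370,380),(300,367),(230,335),(185,300)],11,(186,212))
bs=sc([(115,335),(645,305),(370,487),(200,440),(530,460),(600,405),(140,400)],11,(186,212))
ft=sc([(58,265),(407,255),(230,90),(235,435),(110,140),(355,135),(110,388),(358,378)],9,(205,190))
th=np.linspace(0,2*np.pi,361)[:-1]
def circ(c,n,r):
    n=n/np.linalg.norm(n); a=np.cross(n,[0,1,0]); a/=np.linalg.norm(a); b=np.cross(n,a)
    return c+r*(np.outer(np.cos(th),a)+np.outer(np.sin(th),b))
def res(obs,pts):
    p=np.vstack([pts,pts[:1]]); p=np.vstack([p[i]+(p[i+1]-p[i])*k/4 for i in range(360) for k in range(4)])
    d=obs[:,None]-p[None]; D=np.linalg.norm(d,axis=2); i=D.argmin(1)
    c=p.mean(0); s=np.sign(np.linalg.norm(obs-c,axis=1)-np.linalg.norm(p[i]-c,axis=1))
    return s*D.min(1)
def f(v):
    sx,sy,tx,ty,h,nx,ny,dx,dy=v
    r=[]
    n=np.array([nx,ny,1.]); n/=np.linalg.norm(n)
    for c,(x,y),F,B in((S,(sx,sy),fs,bs),(T,(tx,ty),ft,None)):
        o=np.array([x+dx,y+dy,.05+h])+.005*n
        r.append(res(F,proj(c,circ(o,n,.034))))
        if B is not None: r.append(res(B,proj(c,circ(np.array([x,y,.05]),np.array([0,0,1.]),.042))))
    # top: spindle end and plate centre
    sp=sc([(218,260)],9,(205,190))[0]
    r.append((proj(T,[[tx,ty,.08]])[0]-sp))
    r.append([dx/.0005,dy/.0005,(h-.008)/.001])
    return np.concatenate(r)
s=least_squares(f,[.509,.4045,.5145,.401,.008,0.01,0.01,0,0],x_scale=[.01]*4+[.01,.05,.05,.001,.001])
v=s.x;print(v.round(4),"cost",s.cost)
J=np.linalg.inv(s.jac.T@s.jac);print("sd",np.sqrt(np.diag(J)*2*s.cost/(len(s.fun)-9)).round(4))
print("tilt",np.hypot(*v[5:7]),"lean azimuth (low side) deg",np.degrees(np.arctan2(v[6],v[5])),s.fun.round(2))
E
python3 fit.py
```

```text
[ 0.5132  0.4023  0.5155  0.4017  0.0078  0.0216 -0.0775  0.     -0.    ] cost 2.0927445693077775
sd [0.0004 0.0003 0.0004 0.0004 0.0003 0.0118 0.0133 0.0002 0.0002]
tilt 0.08039921633786398 lean azimuth (low side) deg -74.44828229888107 [ 0.07 -0.42 -0.44  0.16  0.13 -0.42 -0.27 -0.56 -0.05  0.25  0.57  0.13
 -0.51 -0.49  0.08 -0.57  0.08 -0.82  0.63 -0.26 -0.13  0.22  0.29  0.16
  0.09  0.23  0.54  0.29 -0.09  0.03 -0.4   0.06 -0.01 -0.16]
```

```bash
python3 -m crank '0 0 0 0.6 -0.9 0 1; 0 0 0 0.6 -0.9 0 1; 0 0 0 0.6 -0.9 0 1; 0 0 0 0.6 -0.9 0 1; 0 0 0 0.5 -0.9 0 1';python3 -m crank '0 0 0 0 0 0 1'
```

```text
time: 7.85
position: [0.4942, 0.4083, 0.1691]
tool_rot: [1.0, -0.002, -0.016, 0.006]
ft_force: [0.2, 0.6, -0.2]
grip_width: 0.0138
time: 7.98
position: [0.4946, 0.41, 0.1662]
tool_rot: [1.0, -0.001, -0.016, 0.006]
ft_force: [-0.8, -1.3, -1.5]
grip_width: 0.0141
```

```bash
python3 -m crank '0.14 0.37 -0.02 0.34 -0.41 0.3 1; 0 0.02 0 0 0 0.2 1; 0 0.02 0 0 0 0 1'; python3 -m crank '0 0.02 0 0 0 0 1'
```

```text
time: 8.35
position: [0.5033, 0.4223, 0.1389]
tool_rot: [1.0, -0.0, -0.004, 0.004]
ft_force: [-0.8, 0.3, -1.0]
grip_width: 0.0137
time: 8.48
position: [0.5027, 0.4213, 0.1387]
tool_rot: [1.0, -0.001, -0.004, 0.004]
ft_force: [-0.4, 0.8, -0.7]
grip_width: 0.0139
```

```bash
python3 -m crank '0.09 0.09 -0.02 0.13 -0.12 0.15 1; 0 0.02 0 0 0 0.08 1'; python3 -m crank '0 0.02 0 0 0 0 1'; python3 - <<'E'
from rig import robot, viewer
from h import *
for n in("scene","top"):
    c=viewer.camera(n); s=np.s_[150:300,160:310] if n=="scene" else np.s_[150:290,170:340]
    cv2.imwrite(f"pics/{n}6.png",cv2.resize(c["img"][s],None,fx=4,fy=4,interpolation=2)[:,:,::-1])
E
```

```text
time: 8.72
position: [0.5085, 0.4259, 0.13]
tool_rot: [1.0, -0.0, 0.002, -0.0]
ft_force: [-0.0, -0.0, -1.9]
grip_width: 0.0141
time: 8.85
position: [0.5084, 0.4257, 0.1299]
tool_rot: [1.0, -0.0, 0.002, -0.0]
ft_force: [0.1, 0.4, -1.3]
grip_width: 0.0137
```

View pics/scene6.png

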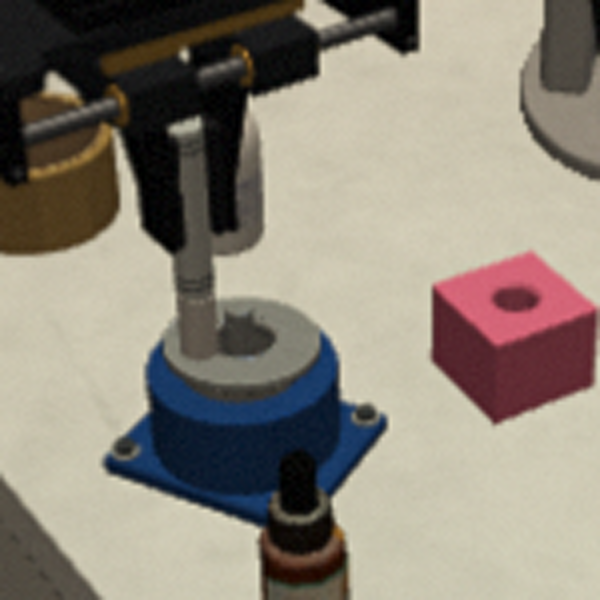

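View pics/top6.png

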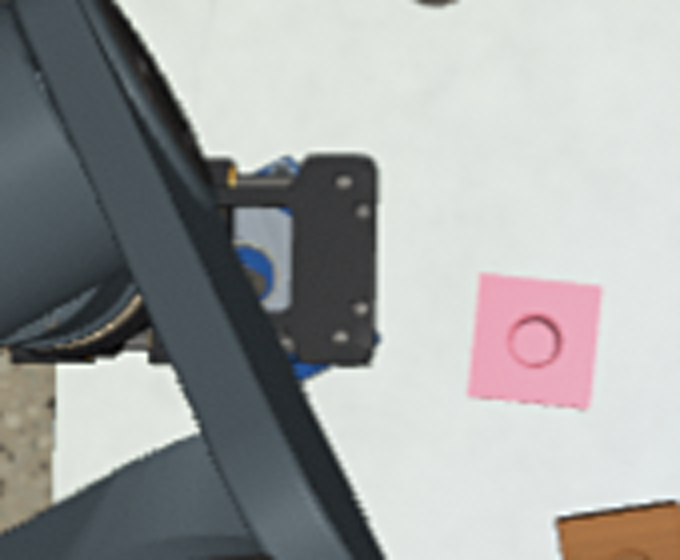

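```bash
python3 -m crank '0 -0.04 0 0 0 0.05 1; 0 0 0 0 0 0.03 1'; python3 -m crank '0 0 0 0 0 0.03 1';python3 -m crank '0 0 0 0 0 0.03 1'
```

```text
time: 9.2
position: [0.5088, 0.4261, 0.1273]
tool_rot: [1.0, 0.0, 0.001, -0.0]
ft_force: [1.0, -0.0, -0.4]
grip_width: 0.0142
time: 9.32
position: [0.5088, 0.4261, 0.126]
tool_rot: [1.0, 0.0, 0.001, -0.0]
ft_force: [0.7, -0.3, -1.4]
grip_width: 0.0139
time: 9.45
position: [0.5087, 0.4261, 0.1247]
tool_rot: [1.0, 0.0, 0.001, -0.0]
ft_force: [0.7, -0.1, -0.7]
grip_width: 0.0141
```

```bash
python3 - <<'E'
import pickle
from h import *
S=pickle.load(open("scene.pkl","rb"))
print(proj(S,[[.5084,.4257,.0700],[.5084,.4257,.066],[.5084,.42,.0700],[.5034,.4257,.0700]]))
E
```

```text
[[209.40150708 237.2359015 ]
 [209.56032055 239.13583091]
 [212.34060637 236.03435943]
 [210.92556102 238.70009568]]
```

```bash
python3 -m crank '0 0 0 0 0 0.02 1'; python3 -m crank '0 0 0 0 0 0.02 1';python3 -m crank '0 0 0 0 0 0.02 1'
```

```text
time: 9.57
position: [0.5087, 0.4261, 0.1238]
tool_rot: [1.0, 0.0, 0.001, -0.0]
ft_force: [-0.2, -0.4, -0.4]
grip_width: 0.0139
time: 9.7
position: [0.5088, 0.4262, 0.1234]
tool_rot: [1.0, 0.0, 0.001, -0.001]
ft_force: [0.0, 0.1, 1.4]
grip_width: 0.0141
time: 9.82
position: [0.5088, 0.4264, 0.1228]
tool_rot: [1.0, 0.0, 0.001, -0.001]
ft_force: [-1.1, 1.0, 1.6]
grip_width: 0.0137
```

```bash
python3 -m crank '0 0 0 0 0 -0.65 1; 0 0 0 0.15 0.6 0 1; 0 0 0 0.15 0.6 0 1; 0 0 0 0 0 0.1 1'; python3 -m crank '0 0 0 0 0 0 1'
```

```text
time: 10.32
position: [0.5207, 0.3743, 0.1431]
tool_rot: [1.0, 0.0, 0.0, 0.001]
ft_force: [0.3, -0.2, -0.5]
grip_width: 0.0138
time: 10.45
position: [0.52, 0.3734, 0.1418]
tool_rot: [1.0, -0.0, -0.001, 0.001]
ft_force: [0.0, 0.6, -1.7]
grip_width: 0.0139
```

```bash
python3 -m crank '0 0 0 0.01 -0.14 0.2 1; 0 0 0 0 0 0.15 1; 0 0 0 0 0 0 1'; python3 -m crank '0 0 0 0 0 0.03 1';python3 -m crank '0 0 0 0 0 0.03 1'
```

```text
time: 10.82
position: [0.5195, 0.3803, 0.1254]
tool_rot: [1.0, 0.001, -0.002, 0.001]
ft_force: [0.6, 0.4, -0.9]
grip_width: 0.0138
time: 10.95
position: [0.5193, 0.3807, 0.1241]
tool_rot: [1.0, 0.001, -0.002, 0.001]
ft_force: [-0.5, 1.3, -0.9]
grip_width: 0.0139
time: 11.08
position: [0.5193, 0.3809, 0.1229]
tool_rot: [1.0, 0.001, -0.002, 0.001]
ft_force: [-0.8, 0.3, -0.8]
grip_width: 0.0137
```

```bash
python3 -m crank '0 0 0 0 0 0.02 1'; python3 -m crank '0 0 0 0 0 0.02 1';python3 -m crank '0 0 0 0 0 0.02 1'
```

```text
time: 11.2
position: [0.5194, 0.381, 0.1221]
tool_rot: [1.0, 0.001, -0.001, 0.001]
ft_force: [-1.4, -0.7, -0.2]
grip_width: 0.0139
time: 11.32
position: [0.5194, 0.381, 0.1215]
tool_rot: [1.0, 0.001, -0.001, 0.001]
ft_force: [-0.1, -0.1, -0.7]
grip_width: 0.0139
time: 11.45
position: [0.5196, 0.381, 0.1212]
tool_rot: [1.0, 0.001, -0.001, 0.001]
ft_force: [-1.5, -0.5, 4.2]
grip_width: 0.0137
```

```bash
python3 -m crank '0 0 0 0 0 -0.65 1; 0 0 0 -0.14 -0.52 0 1; 0 0 0 -0.14 -0.52 0 1; 0 0 0 0 0 0.2 1; 0 0 0 0 0 0.1 1'
```

```text
time: 12.08
position: [0.5058, 0.4255, 0.1324]
tool_rot: [1.0, 0.002, -0.003, 0.002]
ft_force: [-0.2, -0.4, -1.5]
grip_width: 0.014
```

```bash
python3 -m crank '0.04 0.07 0.04 0.05 0 0.1 1; 0 0 0 0 0 0.1 1; 0 0 0 0 0 0.02 1'; python3 -m crank '0 0 0 0 0 0.02 1';python3 -m crank '0 0 0 0 0 0.025 1'
```

```text
time: 12.45
position: [0.5074, 0.4245, 0.1215]
tool_rot: [1.0, -0.001, -0.001, 0.0]
ft_force: [-0.5, 1.7, 1.9]
grip_width: 0.014
time: 12.58
position: [0.5075, 0.4246, 0.1212]
tool_rot: [1.0, -0.001, -0.001, 0.0]
ft_force: [-1.4, 0.5, 1.9]
grip_width: 0.0139
time: 12.7
position: [0.5075, 0.4247, 0.1208]
tool_rot: [1.0, -0.001, -0.001, -0.0]
ft_force: [-0.6, 0.0, 2.0]
grip_width: 0.0137
```

```bash
python3 -m crank '0 0 0 0 0 0.025 1; 0 0 0 0 0 -0.65 1; 0 0 0 0.14 0.52 0 1; 0 0 0 0.14 0.51 0 1; 0 0 0 0 0 0.2 1'; python3 -m crank '0 0 0 0 0 0.1 1; 0 0 0 0 0 0 1'
```

```text
time: 13.32
position: [0.5195, 0.3783, 0.1358]
tool_rot: [1.0, -0.001, -0.001, 0.002]
ft_force: [0.1, 1.4, -0.9]
grip_width: 0.0139
time: 13.58
position: [0.5184, 0.3769, 0.1288]
tool_rot: [1.0, -0.002, -0.003, 0.002]
ft_force: [-0.9, -0.4, -0.9]
grip_width: 0.0138
```

```bash
python3 -m crank '0.04 0.07 -0.04 0.04 -0.05 0.1 1; 0 0 0 0 0 0.02 1'; python3 -m crank '0 0 0 0 0 0.02 1';python3 -m crank '0 0 0 0 0 0.02 1';python3 -m crank '0 0 0 0 0 0.02 1'
```

```text
time: 13.82
position: [0.5197, 0.3797, 0.1233]
tool_rot: [1.0, 0.0, -0.0, 0.001]
ft_force: [-0.8, -1.1, -1.5]
grip_width: 0.0139
time: 13.95
position: [0.5197, 0.3801, 0.1224]
tool_rot: [1.0, 0.0, 0.0, 0.0]
ft_force: [-0.3, 0.0, -1.2]
grip_width: 0.0139
time: 14.08
position: [0.5196, 0.3804, 0.1217]
tool_rot: [1.0, 0.001, 0.0, 0.0]
ft_force: [-0.4, -0.4, -1.5]
grip_width: 0.0142
time: 14.2
position: [0.5197, 0.3805, 0.1211]
tool_rot: [1.0, 0.001, 0.0, 0.0]
ft_force: [-0.5, 0.3, 1.3]
grip_width: 0.0136
```

```bash
python3 -m crank '0 0 0 0 0 0.025 1';python3 -m crank '0 0 0 0 0 0.025 1';python3 -m crank '0 0 0 0 0 0.025 1'
```

```text
time: 14.32
position: [0.5198, 0.3804, 0.1206]
tool_rot: [1.0, 0.001, 0.001, 0.0]
ft_force: [-0.3, -1.2, 3.0]
grip_width: 0.0137
time: 14.45
position: [0.5198, 0.3803, 0.1201]
tool_rot: [1.0, 0.001, 0.001, 0.001]
ft_force: [-1.5, -0.3, 2.1]
grip_width: 0.0138
time: 14.58
position: [0.5198, 0.3802, 0.1196]
tool_rot: [1.0, 0.001, 0.001, 0.001]
ft_force: [-0.9, -2.0, 3.6]
grip_width: 0.0144
```

```bash
python3 -m crank '0 0 0 0 0 0.03 1; 0 0 0 0 0 0.03 1';python3 -m crank '0 0 0 0 0 0.03 1'
```

```text
time: 14.82
position: [0.5198, 0.3796, 0.118]
tool_rot: [1.0, 0.001, 0.001, 0.001]
ft_force: [-1.5, -2.4, 7.8]
grip_width: 0.014
time: 14.95
position: [0.5199, 0.3796, 0.1178]
tool_rot: [1.0, 0.001, 0.001, 0.001]
ft_force: [-2.6, -2.9, 11.2]
grip_width: 0.014
```

```bash
python3 -m crank '0 0 0 0 0 -0.72 1; 0 0 0 -0.14 -0.52 0 1; 0 0 0 -0.14 -0.52 0 1; 0 0 0 0 0 0.2 1; 0.04 0.07 0.04 0.04 0 0.2 1'; python3 -m crank '0 0 0 0.02 0 0.1 1; 0 0 0 0 0 0 1'
```

```text
time: 15.58
position: [0.508, 0.4248, 0.1257]
tool_rot: [1.0, -0.0, 0.002, -0.001]
ft_force: [-0.5, 0.3, -0.6]
grip_width: 0.0141
time: 15.82
position: [0.5078, 0.4235, 0.119]
tool_rot: [1.0, -0.001, 0.001, 0.0]
ft_force: [-0.2, 0.1, -0.7]
grip_width: 0.0142
```

```bash
python3 -m crank '0 0 0 0 -0.04 0.02 1';python3 -m crank '0 0 0 0 0 0.025 1';python3 -m crank '0 0 0 0 0 0.025 1'
```

```text
time: 15.95
position: [0.508, 0.4243, 0.1182]
tool_rot: [1.0, -0.001, 0.0, 0.001]
ft_force: [-0.3, -2.3, 0.6]
grip_width: 0.0142
time: 16.08
position: [0.5081, 0.4243, 0.1178]
tool_rot: [1.0, -0.001, 0.0, 0.001]
ft_force: [-0.5, -0.1, 2.9]
grip_width: 0.0142
time: 16.2
position: [0.5081, 0.4244, 0.1174]
tool_rot: [1.0, -0.001, 0.0, 0.0]
ft_force: [-1.8, -0.7, 2.2]
grip_width: 0.0139
```

```bash
python3 -m crank '0 0 0 0 0 0.03 1';python3 -m crank '0 0 0 0 0 0.03 1';python3 -m crank '0 0 0 0 0 0.03 1'
```

```text
time: 16.32
position: [0.5081, 0.4246, 0.1169]
tool_rot: [1.0, -0.001, 0.001, 0.0]
ft_force: [-1.5, 0.2, 3.9]
grip_width: 0.0139
time: 16.45
position: [0.508, 0.4249, 0.1163]
tool_rot: [1.0, -0.001, 0.001, -0.0]
ft_force: [-2.7, 0.7, 6.5]
grip_width: 0.0139
time: 16.58
position: [0.5079, 0.425, 0.1159]
tool_rot: [1.0, -0.001, 0.001, -0.0]
ft_force: [-2.5, -0.5, 7.3]
grip_width: 0.0141
```

```bash
python3 -m crank '0 0 0 0 0 -0.75 1; 0 0 0 0.14 0.52 0 1; 0 0 0 0.14 0.5 0 1; 0 0 0 0 0 0.2 1; 0.04 0.07 -0.04 0.03 -0.06 0.15 1'; python3 -m crank '0 0 0 0 0 0.05 1; 0 0 0 0 0 0 1'
```

```text
time: 17.2
position: [0.5208, 0.3817, 0.1273]
tool_rot: [1.0, -0.0, 0.003, -0.001]
ft_force: [-0.9, 0.7, -2.6]
grip_width: 0.0139
time: 17.45
position: [0.5197, 0.3819, 0.123]
tool_rot: [1.0, 0.0, 0.001, -0.0]
ft_force: [0.5, 0.4, -0.6]
grip_width: 0.0137
```

```bash
python3 -m crank '0 0 0 0 0.05 0.06 1; 0 0 0 0 0 0.03 1';python3 -m crank '0 0 0 0 0 0.02 1';python3 -m crank '0 0 0 0 0 0.02 1';python3 -m crank '0 0 0 0 0 0.02 1'
```

```text
time: 17.7
position: [0.5196, 0.3805, 0.1193]
tool_rot: [1.0, 0.001, 0.002, -0.0]
ft_force: [-0.3, 0.4, -1.0]
grip_width: 0.014
time: 17.82
position: [0.5196, 0.3807, 0.1186]
tool_rot: [1.0, 0.001, 0.002, -0.0]
ft_force: [1.1, 0.2, -0.9]
grip_width: 0.0135
time: 17.95
position: [0.5197, 0.3807, 0.1179]
tool_rot: [1.0, 0.001, 0.002, -0.0]
ft_force: [-0.4, 0.4, 0.5]
grip_width: 0.014
time: 18.08
position: [0.5197, 0.3807, 0.1176]
tool_rot: [1.0, 0.001, 0.002, -0.0]
ft_force: [-0.6, -1.1, 1.6]
grip_width: 0.0142
```

```bash
python3 -m crank '0 0 0 0 0 0.03 1; 0 0 0 0 0 0.03 1';python3 -m crank '0 0 0 0 0 0.03 1';python3 -m crank '0 0 0 0 0 0.03 1'
```

```text
time: 18.32
position: [0.5199, 0.3803, 0.1158]
tool_rot: [1.0, 0.001, 0.002, 0.0]
ft_force: [0.1, -0.9, 3.7]
grip_width: 0.0139
time: 18.45
position: [0.5201, 0.3801, 0.1151]
tool_rot: [1.0, 0.001, 0.002, 0.0]
ft_force: [-1.8, -1.2, 7.0]
grip_width: 0.0139
time: 18.58
position: [0.5202, 0.3801, 0.115]
tool_rot: [1.0, 0.001, 0.003, 0.0]
ft_force: [-2.7, -1.9, 10.9]
grip_width: 0.014
```

```bash
python3 -m crank '0 0 0 0 0 -0.75 1; 0 0 0 -0.14 -0.52 0 1; 0 0 0 -0.14 -0.5 0 1; 0 0 0 0 0 0.2 1; 0.04 0.07 0.04 0.03 0.03 0.15 1'; python3 -m crank '0 0 0 0 0 0.08 1; 0 0 0 0 0 0 1'; python3 - <<'E'
from rig import robot, viewer
from h import *
for n in("scene",):
    c=viewer.camera(n); s=np.s_[190:270,170:270]
    cv2.imwrite(f"pics/{n}7.png",cv2.resize(c["img"][s],None,fx=7,fy=7,interpolation=2)[:,:,::-1])
E
```

```text
time: 19.2
position: [0.5075, 0.4232, 0.1267]
tool_rot: [1.0, -0.0, 0.004, -0.002]
ft_force: [0.8, -0.3, -1.9]
grip_width: 0.0136
time: 19.45
position: [0.5065, 0.4218, 0.1209]
tool_rot: [1.0, -0.001, 0.002, -0.0]
ft_force: [0.1, -0.7, -1.3]
grip_width: 0.0136
```

View pics/scene7.png

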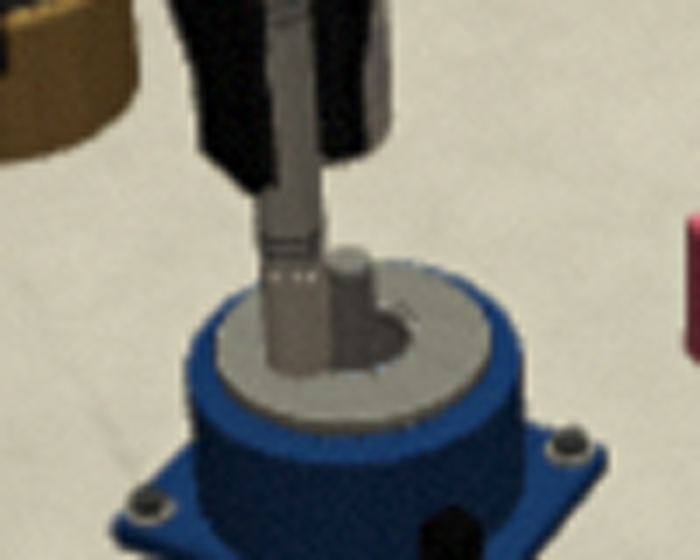

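```bash
python3 -m crank '0 0 0 0.03 -0.07 0.06 1; 0 0 0 0 0 0.03 1';python3 -m crank '0 0 0 0 0 0.02 1';python3 -m crank '0 0 0 0 0 0.02 1';python3 -m crank '0 0 0 0 0 0.025 1'
```

```text
time: 19.75
position: [0.5087, 0.4245, 0.1179]
tool_rot: [1.0, -0.001, 0.003, -0.001]
ft_force: [0.2, 0.0, -1.2]
grip_width: 0.0143
time: 19.88
position: [0.5089, 0.4245, 0.1172]
tool_rot: [1.0, -0.001, 0.003, -0.001]
ft_force: [-0.3, -0.4, -0.2]
grip_width: 0.0144
time: 20.0
position: [0.509, 0.4246, 0.1165]
tool_rot: [1.0, -0.001, 0.003, -0.001]
ft_force: [0.3, 0.2, -1.6]
grip_width: 0.0141
time: 20.12
position: [0.509, 0.4246, 0.1156]
tool_rot: [1.0, -0.001, 0.003, -0.001]
ft_force: [-0.5, -0.6, 2.3]
grip_width: 0.0136
```

```bash
python3 -m crank '0 0 0 0 0 0.03 1';python3 -m crank '0 0 0 0 0 0.03 1';python3 -m crank '0 0 0 0 0 0.03 1'
```

```text
time: 20.25
position: [0.5091, 0.4247, 0.115]
tool_rot: [1.0, -0.001, 0.003, -0.001]
ft_force: [-2.3, -0.2, 5.9]
grip_width: 0.0139
time: 20.38
position: [0.5092, 0.4248, 0.1149]
tool_rot: [1.0, -0.001, 0.003, -0.001]
ft_force: [-2.5, -1.9, 7.7]
grip_width: 0.0141
time: 20.5
position: [0.5091, 0.4248, 0.1149]
tool_rot: [1.0, -0.001, 0.003, -0.001]
ft_force: [-2.2, -1.5, 5.4]
grip_width: 0.0137
```

```bash
python3 -m crank '0 0 0 0 0 -0.7 1; 0 0 0 0.32 0.19 0 1; 0 0 0 0.32 0.19 0 1; 0 0 0 0 0 0.2 1; 0.04 0.07 0 0.03 0.03 0.15 1'; python3 -m crank '0 0 0 0 0 0.08 1; 0 0 0 0 0 0 1'
```

```text
time: 21.12
position: [0.5372, 0.4057, 0.1254]
tool_rot: [1.0, -0.002, 0.005, -0.002]
ft_force: [0.3, -0.3, -1.0]
grip_width: 0.0139
time: 21.38
position: [0.5357, 0.405, 0.1195]
tool_rot: [1.0, -0.002, 0.003, -0.001]
ft_force: [-0.2, -0.1, -0.7]
grip_width: 0.0139
```

```bash
python3 -m crank '0 -0.06 0 0.04 -0.07 0.04 1; 0 0 0 0 0 0.02 1';python3 -m crank '0 0 0 0 0 0.02 1';python3 -m crank '0 0 0 0 0 0.02 1';python3 -m crank '0 0 0 0 0 0.02 1'
```

```text
time: 21.62
position: [0.5373, 0.4085, 0.1172]
tool_rot: [1.0, -0.001, 0.001, -0.001]
ft_force: [0.4, -0.4, -1.3]
grip_width: 0.0138
time: 21.75
position: [0.5373, 0.4087, 0.1165]
tool_rot: [1.0, -0.001, 0.001, -0.001]
ft_force: [-0.2, -0.5, -1.0]
grip_width: 0.0136
time: 21.88
position: [0.5374, 0.4088, 0.1158]
tool_rot: [1.0, -0.001, 0.001, -0.001]
ft_force: [0.2, -0.3, -0.9]
grip_width: 0.014
time: 22.0
position: [0.5374, 0.4089, 0.1152]
tool_rot: [1.0, -0.001, 0.001, -0.001]
ft_force: [0.5, -1.3, -0.5]
grip_width: 0.0141
```

```bash
python3 -m crank '0 0 0 0 0 0.02 1';python3 -m crank '0 0 0 0 0 0.03 1';python3 -m crank '0 0 0 0 0 0.03 1'
```

```text
time: 22.12
position: [0.5375, 0.4089, 0.115]
tool_rot: [1.0, -0.001, 0.001, -0.001]
ft_force: [-0.6, -0.1, 4.4]
grip_width: 0.014
time: 22.25
position: [0.5376, 0.4089, 0.1149]
tool_rot: [1.0, -0.001, 0.001, -0.001]
ft_force: [-1.7, -1.8, 6.1]
grip_width: 0.0139
time: 22.38
position: [0.5375, 0.4089, 0.1149]
tool_rot: [1.0, -0.001, 0.001, -0.002]
ft_force: [-2.5, 0.1, 5.8]
grip_width: 0.0137
```

```bash
python3 -m crank '0 0 0 0 0 -0.72 1; 0 0 0 -0.54 0.15 0 1; 0 0 0 -0.54 0.15 0 1; 0 0 0 0 0 0.2 1; 0.03 0.02 0 0.03 0.0 0.15 1'; python3 -m crank '0 0 0 0 0 0.08 1; 0 0 0 0 0 0 1'
```

```text
time: 23.0
position: [0.4964, 0.3972, 0.1295]
tool_rot: [1.0, -0.001, 0.004, -0.004]
ft_force: [-0.0, -0.5, -1.1]
grip_width: 0.0139
time: 23.25
position: [0.4977, 0.3972, 0.1246]
tool_rot: [1.0, -0.002, 0.004, -0.004]
ft_force: [0.0, 0.2, -0.3]
grip_width: 0.014
```

```bash
python3 -m crank '-0.09 -0.09 0.04 -0.18 0.03 0.03 1; 0 0 0 0 0 0.08 1; 0 0 0 0 0 0.03 1';python3 -m crank '0 0 0 0 0 0.02 1';python3 -m crank '0 0 0 0 0 0.02 1'
```

```text
time: 23.62
position: [0.4907, 0.3962, 0.1185]
tool_rot: [1.0, -0.004, -0.0, 0.0]
ft_force: [-0.2, -0.3, -1.0]
grip_width: 0.0141
time: 23.75
position: [0.4907, 0.3963, 0.1177]
tool_rot: [1.0, -0.004, -0.0, 0.0]
ft_force: [-0.0, 0.2, -1.3]
grip_width: 0.014
time: 23.88
position: [0.4908, 0.3963, 0.1169]
tool_rot: [1.0, -0.004, 0.0, 0.0]
ft_force: [-0.4, -0.1, -1.4]
grip_width: 0.0139
```

```bash
python3 -m crank '0 0 0 0 0 0.02 1; 0 0 0 0 0 0.015 1';python3 -m crank '0 0 0 0 0 0.02 1';python3 -m crank '0 0 0 0 0 0.025 1';python3 -m crank '0 0 0 0 0 0.03 1'
```

```text
time: 24.12
position: [0.491, 0.3963, 0.1156]
tool_rot: [1.0, -0.004, 0.0, 0.0]
ft_force: [-1.1, 0.2, -1.2]
grip_width: 0.0139
time: 24.25
position: [0.4911, 0.3964, 0.1149]
tool_rot: [1.0, -0.004, 0.0, 0.0]
ft_force: [-1.1, -0.5, 3.4]
grip_width: 0.014
time: 24.38
position: [0.4912, 0.3964, 0.1149]
tool_rot: [1.0, -0.004, 0.0, 0.0]
ft_force: [-2.4, -0.9, 8.4]
grip_width: 0.0139
time: 24.5
position: [0.4911, 0.3964, 0.1149]
tool_rot: [1.0, -0.004, 0.001, 0.0]
ft_force: [-1.9, -0.5, 6.4]
grip_width: 0.0142
```

```bash
python3 -m crank '0 0 0 0 0 0.045 1';python3 -m crank '0 0 0 0 0 0.055 1';python3 -m crank '0 0 0 0 0 0.06 1'
```

```text
time: 24.62
position: [0.4912, 0.3964, 0.1149]
tool_rot: [1.0, -0.004, 0.001, 0.0]
ft_force: [-1.9, -2.5, 11.4]
grip_width: 0.0142
time: 24.75
position: [0.4912, 0.3964, 0.1149]
tool_rot: [1.0, -0.004, 0.001, -0.0]
ft_force: [-3.6, -1.9, 13.0]
grip_width: 0.0139
time: 24.88
position: [0.4912, 0.3964, 0.1149]
tool_rot: [1.0, -0.003, 0.001, -0.0]
ft_force: [-4.0, -2.4, 12.7]
grip_width: 0.0139
```

```bash
python3 -m crank '0 0 0 0.005 0 0.07 1';python3 -m crank '0 0 0 0.005 0 0.075 1';python3 -m crank '0 0 0 0.005 0 0.075 1'
```

```text
time: 25.0
position: [0.4912, 0.3964, 0.1148]
tool_rot: [1.0, -0.003, 0.001, -0.0]
ft_force: [-4.4, -2.8, 16.2]
grip_width: 0.014
time: 25.12
position: [0.4912, 0.3964, 0.1148]
tool_rot: [1.0, -0.003, 0.002, -0.0]
ft_force: [-4.3, -1.1, 15.9]
grip_width: 0.0141
time: 25.25
position: [0.4912, 0.3964, 0.1148]
tool_rot: [1.0, -0.003, 0.002, -0.0]
ft_force: [-4.0, -2.4, 16.0]
grip_width: 0.0141
```

```bash
python3 -m crank '0 0 0 0.005 0 0.077 1; 0 0 0 0.005 0 0.077 1; 0 0 0 0.005 0 0.077 1; 0 0 0 0.005 0 0.077 1';python3 -m crank '0 0 0 0.005 0 0.077 1; 0 0 0 0.005 0 0.077 1; 0 0 0 0.005 0 0.077 1; 0 0 0 0.005 0 0.077 1; 0 0 0 0.005 0 0.077 1'
```

```text
time: 25.75
position: [0.4911, 0.3964, 0.1148]
tool_rot: [1.0, -0.003, 0.002, -0.0]
ft_force: [-4.3, -2.4, 15.7]
grip_width: 0.0135
time: 26.38
position: [0.491, 0.3964, 0.1148]
tool_rot: [1.0, -0.002, 0.003, -0.001]
ft_force: [-3.3, -2.3, 15.8]
grip_width: 0.0137
```

```bash
python3 -m crank '0 0 0 0 0 -0.4 1; 0 0 0 0 0 -0.8 1; 0 0 0 0 0 -0.6 1';python3 -m crank '0 0 0 -0.5 0.8 0 1; 0 0 0 -0.5 0.8 0 1; 0 0 0 -0.5 0.8 0 1; 0 0 0 -0.5 0.8 0 1; 0 0 0 -0.4 0.5 0 1';python3 -m crank '0 0 0 0 0 0 1';python3 - <<'E'
from rig import robot, viewer
from h import *
for n in("scene","top"):
    c=viewer.camera(n); s=np.s_[205:265,176:266] if n=="scene" else np.s_[180:320,190:360]
    cv2.imwrite(f"pics/{n}8.png",cv2.resize(c["img"][s],None,fx=8 if n=="scene" else 4,fy=8 if n=="scene" else 4,interpolation=2)[:,:,::-1])
    if n=="scene": cv2.imwrite(f"pics/{n}8b.png",cv2.resize(c["img"][80:280,250:450],None,fx=3,fy=3,interpolation=2)[:,:,::-1])
E
```

```text
time: 26.75
position: [0.4899, 0.3959, 0.1883]
tool_rot: [1.0, -0.002, 0.002, -0.0]
ft_force: [-0.0, -0.3, -1.3]
grip_width: 0.0141
time: 27.38
position: [0.3962, 0.2477, 0.1922]
tool_rot: [1.0, -0.001, 0.01, -0.003]
ft_force: [0.9, 0.0, -0.9]
grip_width: 0.0137
time: 27.5
position: [0.3951, 0.2467, 0.1926]
tool_rot: [1.0, -0.002, 0.01, -0.003]
ft_force: [0.1, 0.2, -1.0]
grip_width: 0.0139
```

View pics/scene8.png

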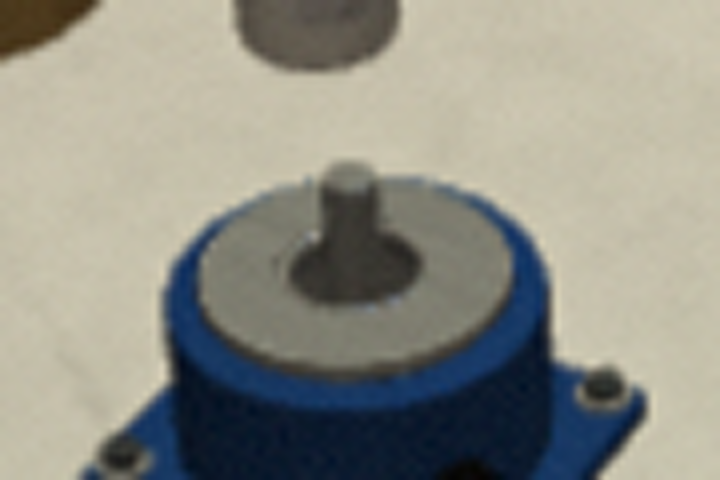

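View pics/scene8b.png

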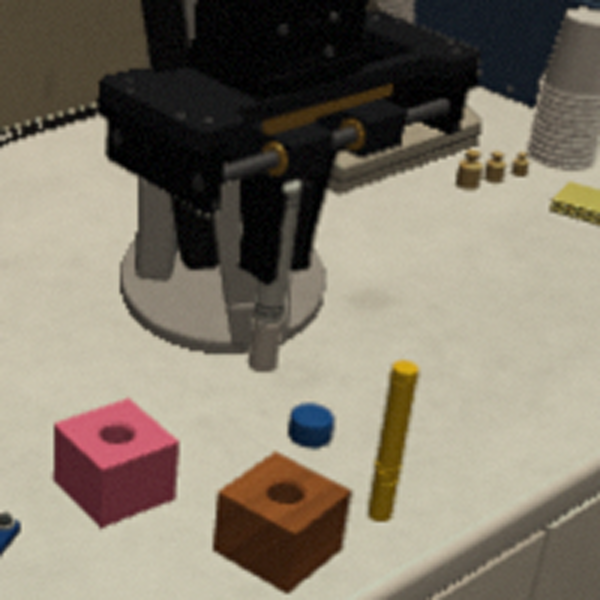

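```bash
python3 -m crank '-0.07 -0.23 -0.05 -0.27 0.41 0 1; 0 -0.02 0 0 0 0 1';python3 -m crank '0 -0.02 0 0 0 0 1';python3 - <<'E'
from rig import robot, viewer
from h import *
o=robot.get_obs(); x,y,z=o["position"]; print(o["position"],o["tool_rot"].round(4))
c=viewer.camera("scene"); cv2.imwrite("pics/s9.png",cv2.resize(c["img"][110:270,290:410],None,fx=5,fy=3.7,interpolation=2)[:,:,::-1])
print(proj(c,[[x,y,z-.06],[x,y,z+.05],[x,y,.045],[.3845,.2301,.045]]))
E
```

```text
time: 27.85
position: [0.3877, 0.232, 0.1928]
tool_rot: [1.0, 0.002, 0.001, -0.001]
ft_force: [-0.3, -0.1, -0.8]
grip_width: 0.0135
time: 27.98
position: [0.3883, 0.2322, 0.1928]
tool_rot: [1.0, 0.002, 0.0, -0.001]
ft_force: [-0.0, -0.3, -1.5]
grip_width: 0.0139
[0.38828926 0.23222136 0.19283224] [ 1.      0.0017  0.     -0.0013]
[[346.5485595  200.51617941]
 [353.79747954 139.23947628]
 [341.43040602 242.80222083]
 [343.81107974 243.4335111 ]]
```

View pics/s9.png

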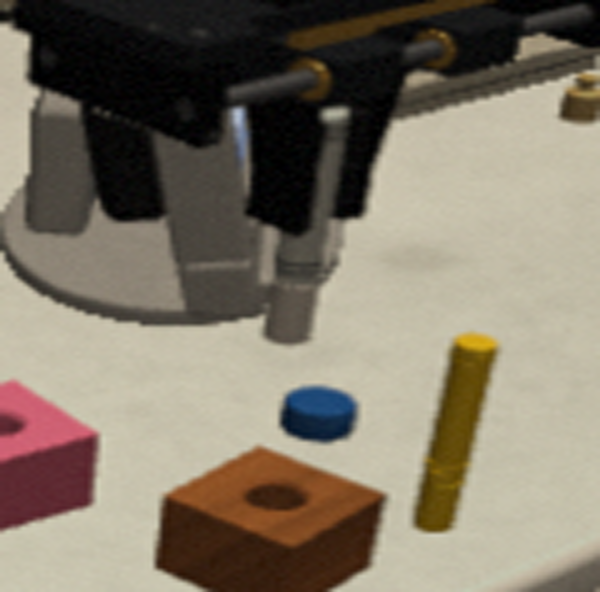

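```bash
python3 -m crank '-0.02 -0.04 0 -0.12 0.04 0.5 1; 0 -0.04 0 -0.03 0 0.6 1; 0 -0.04 0 -0.03 0 0.6 1; 0 -0.04 0 0 0 0 1'; python3 -m crank '0 -0.02 0 0 0 0 1'
```

```text
time: 28.52
position: [0.3829, 0.232, 0.1237]
tool_rot: [1.0, 0.002, -0.005, -0.001]
ft_force: [-0.4, -0.0, -1.6]
grip_width: 0.0142
time: 28.65
position: [0.3837, 0.2324, 0.1241]
tool_rot: [1.0, 0.002, -0.006, -0.001]
ft_force: [0.3, -0.5, -0.2]
grip_width: 0.014
```

```bash
python3 -m crank '0 0.09 0 0 0.05 0.3 1; 0 0 0 0 0 0.05 1; 0 0 0 0 0 0 1'; python3 - <<'E'
from rig import robot, viewer
from h import *
o=robot.get_obs(); x,y,z=o["position"]; print(o["position"],o["tool_rot"].round(4))
c=viewer.camera("scene"); cv2.imwrite("pics/s10.png",cv2.resize(c["img"][190:280,300:400],None,fx=7,fy=6.5,interpolation=2)[:,:,::-1])
E
```

```text
time: 29.02
position: [0.3863, 0.2314, 0.1125]
tool_rot: [1.0, 0.002, 0.001, -0.002]
ft_force: [-0.3, 0.2, -0.4]
grip_width: 0.0138
[0.38627582 0.23138501 0.11250214] [ 1.      0.0024  0.0013 -0.0022]
```

View pics/s10.png

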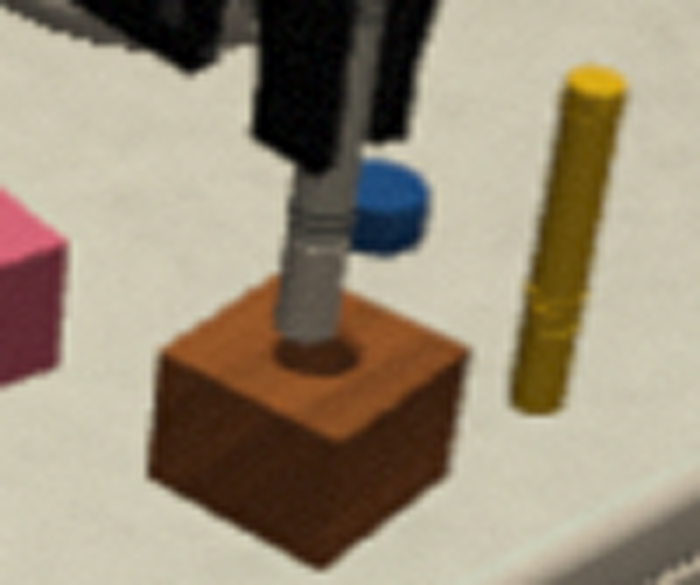

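```bash
python3 -m crank '-0.04 -0.06 0.04 -0.08 0.04 0.05 1; 0 -0.02 0 0 0 0 1'; python3 - <<'E'
from rig import robot, viewer
from h import *
o=robot.get_obs(); print(o["position"],o["tool_rot"].round(4))
c=viewer.camera("scene"); cv2.imwrite("pics/s11.png",cv2.resize(c["img"][190:280,300:400],None,fx=7,fy=6.5,interpolation=2)[:,:,::-1])
E
```

```text
time: 29.32
position: [0.3833, 0.2299, 0.1112]
tool_rot: [1.0, 0.001, -0.002, -0.001]
ft_force: [-0.4, 0.5, -1.6]
grip_width: 0.0134
[0.38327724 0.22988898 0.11119208] [ 1.0e+00  6.0e-04 -1.7e-03 -6.0e-04]
```

View pics/s11.png

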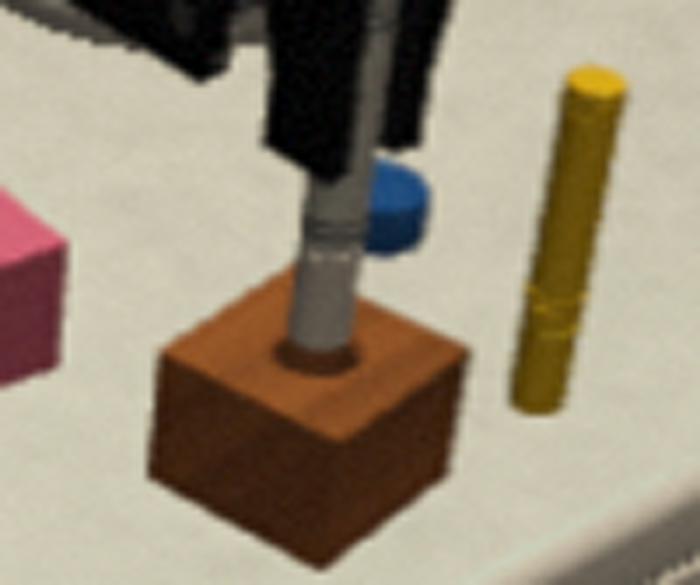

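```bash
python3 -m crank '0 -0.02 0 -0.02 0 0.1 1; 0 -0.02 0 -0.02 0 0.1 1; 0 -0.02 0 -0.02 0 0.1 1'
```

```text
time: 29.75
position: [0.3823, 0.2302, 0.0989]
tool_rot: [1.0, 0.001, -0.003, -0.001]
ft_force: [1.7, -1.2, 0.1]
grip_width: 0.0138
```

```bash
python3 -m crank '0 0.02 0 0.02 0 0.15 1; 0 0 0 0 0 0.15 1'; python3 -m crank '0 0 0 0 0 0.2 1; 0 0 0 0 0 0.1 1'
```

```text
time: 30.0
position: [0.3827, 0.2302, 0.086]
tool_rot: [1.0, 0.001, -0.002, -0.001]
ft_force: [-0.8, 0.2, -1.1]
grip_width: 0.0142
time: 30.25
position: [0.3824, 0.2301, 0.0727]
tool_rot: [1.0, 0.001, -0.003, -0.001]
ft_force: [0.2, -0.8, -1.1]
grip_width: 0.0137
```

```bash
python3 -m crank '0 0 0 0 0 0.08 1; 0 0 0 0 0 0.03 1';python3 -m crank '0 0 0 0 0 0.02 1'
```

```text
time: 30.5
position: [0.3824, 0.2301, 0.0677]
tool_rot: [1.0, 0.001, -0.003, -0.001]
ft_force: [0.6, 0.1, -1.0]
grip_width: 0.0141
time: 30.62
position: [0.3825, 0.2301, 0.0669]
tool_rot: [1.0, 0.001, -0.003, -0.001]
ft_force: [-0.7, 0.2, 3.4]
grip_width: 0.0138
```

Bottom reached at the same TCP height as when I picked it up. I'll release with a partial opening to stay clear of the yellow rod, then lift.

```bash
python3 -m crank '0 0 0 0 0 -0.01 0; 0 0 0 0 0 0 0; 0 0 0 0 0 0 0; 0 0 0 0 0 0 0'; python3 -m crank '0 0 0 0 0 -0.3 0; 0 0 0 0 0 -0.8 0; 0 0 0 0 0 -0.8 0; 0 0 0 0 0 -0.8 0; 0 0 0 0 0 -0.5 0'; python3 -m crank '0 0 0 0 0 0 0; 0 0 0 0 0 0 0';  python3 - <<'E'
from rig import robot, viewer, spotter
from h import *
for n in("scene",):
    c=viewer.camera(n); cv2.imwrite("pics/s12.png",cv2.resize(c["img"][150:330,170:410],None,fx=3.3,fy=3.3,interpolation=2)[:,:,::-1])
E
```

```text
time: 31.12
position: [0.3824, 0.2302, 0.0678]
tool_rot: [1.0, 0.001, -0.003, -0.001]
ft_force: [-1.1, 0.3, 1.1]
grip_width: 0.0413
time: 31.75
position: [0.3819, 0.2296, 0.2012]
tool_rot: [1.0, 0.001, -0.004, -0.0]
ft_force: [-0.2, -0.1, -0.2]
grip_width: 0.0439
time: 32.0
position: [0.3823, 0.2298, 0.203]
tool_rot: [1.0, 0.001, -0.002, -0.001]
ft_force: [-0.1, 0.3, -0.6]
grip_width: 0.0434
```

View pics/s12.png

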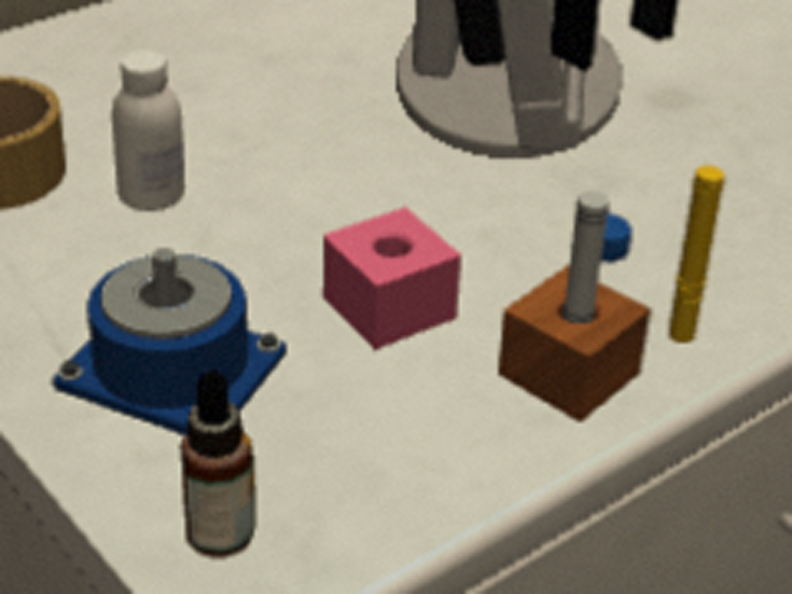

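The picture shows the drift upright in the brown stand (590,260). The flange lies flat on the blue housing (165,295), the bystanders are where they were, and the gripper is clear. I'm handing in.

```bash
python3 -c "
from rig import robot
print(robot.hand_in()); print(robot.get_obs()['time'])"
```

```text
the job is handed in; nothing more can be done
None
the job is handed in; nothing more can be done
```

The cup is seated flat and the drift is back upright in its stand. I handed the job in at about 32 s of the 72 s allowed; no verdict was reported.

- **Driving the cup:** I took the grey drift from the brown stand. A camera fit put the high side toward +y, and touching both sides confirmed it. I then drove the cup down alternately on the +y and −y sides.
- **Seating check:** All four sides of the flange stopped at the same tool height, 0.1149 to 0.1150 m, which matches the flange on the face.
- **Proving press:** I held about 17 N for around 1.3 s. The wrist read about 16 N upward, plus about 1 N for the drift's weight. That is slightly under the 18 N asked for. The highest reading at the end of any move was 16.2 N.
- **Putting the drift back:** It touched bottom at the same tool height as at pick-up. The last picture shows it upright in its stand, the gripper clear, and the bystanders by eye where they were.

**What disagreed:**
- The two cameras differed by about 5 mm on the stand's position, so I lined up the return against the hole in close pictures.
- The camera fit put the starting tilt at 0.08 rad; touch gave about 0.05 rad.
- The wrist readings come only at the end of each move, so brief force peaks between them were not seen. Once, moving down onto the +y side, the tool dropped further than planned, and that side turned out lower than I had left it.

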